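# Square a brush-holder block into the gluing jig and hold it there

### The job

Pick up the pale wooden brush-holder block, set it flat on the white panel of the gluing jig with its long side along the long metal fence, and slide it snugly into the corner so that it presses on both metal fences at once with a light push, about 10 newtons on each, never slammed. Keep it pressed there for three seconds without a break and finish while still holding it pressed against both: do not let go or ease off. Leave the jar, the bottle and the compact where they stand.

Things in the scene. Friction and masses are not known exactly. Their poses are not given: they have to be found in the camera images.
- block: loose pale wooden brush-holder block, 66 mm long (its x) by 46 mm wide (its y) by 64 mm tall (its z), 0.12 to 0.24 kg, with four black drilled brush holes in its top; either end may face the end fence. Origin: centre of its underside, which starts on the table, upright, turned up to 0.6 rad from the world axes.
- jig: gluing jig, screwed down: plywood base 210 x 170 x 12 mm, on it a white panel 160 x 120 x 6 mm (its top 18 mm above the table) and two aluminium fences that meet at a right angle; both slippery (friction 0.2, may take 5 N of a push). Origin: centre of the underside of the plywood; x along the 210 mm side towards the end fence, y towards the long fence.
- long_fence: rigid aluminium bar 150 mm long (its x), 12 mm thick (y), fixed on the jig along the jig's x; its top is 24 mm above the white panel. Origin: centre of its underside, 6 mm behind its working face, which looks to the jig's -y.
- end_fence: rigid aluminium bar 110 mm long (its x), 12 mm thick (y), fixed on the jig along the jig's y; its top is 24 mm above the white panel. Origin: centre of its underside, 6 mm behind its working face, which looks to the jig's -x.
- corner (a point): inside corner of the two fences at the panel's top; axes as the jig's. End fence's face at x = 0, long fence's at y = 0; the panel runs 160 mm to -x and 120 mm to -y. The seated block's origin lies at x = -33, y = -23, z = 0 mm, its x parallel to this x, either way round. A flat pink mark, 50 x 30 mm, shows the place.
- jar: bystander: clear glass jar with white lid, 62 mm across, 75 mm tall; origin: centre of its underside.
- bottle: bystander: small amber bottle with black cap, 50 mm across, 85 mm tall; origin: centre of its underside.
- compact: bystander: flat round teal compact with pink centre, 72 mm across, 18 mm tall; origin: centre of its underside.

How it is judged:
On the way, in this order (a step that is already met when the one before it is completed fails the run):
1. the block is lifted clear of the table (height (world z) of block above 0.03 m), for 0.1 s.
2. the block sits flat and square in the corner, pressed against both fences by the fingers, for 2 s (x of block in the frame of corner between -0.0365 and -0.0295 m and y of block in the frame of corner between -0.0265 and -0.0195 m and z of block in the frame of corner between -0.003 and 0.003 m and angle between block's own z axis and vertical below 0.06 rad and angle between the x axis of block and the x axis of corner, either way round below 0.06 rad and contact force between block and long_fence above 1.5 N and contact force between block and end_fence above 1.5 N and contact force between the fingers and block above 1 N), for 2 s.
At the end, for the whole second after the job is handed in: The fingers still press the block: flat on the panel (3 mm, 0.06 rad), square (0.06 rad), within 3.5 mm of the corner place in x and y, over 1.5 N on each fence at once, at rest, after 2 s of the same without a break; jar, bottle and compact within 20 mm of their starts (all of step 2 and linear speed of block below 0.01 m/s and distance of each of jar, bottle, compact from where it was at the start of the episode below 0.02 m); the arm keeps its last pose, push and grip.
It fails at once if the block is slammed or forced against a fence (over 45 N) (contact force between block and long_fence above 45 N or contact force between block and end_fence above 45 N).
It fails at once if a bystander is knocked over or pushed away (distance of any of jar, bottle, compact from where it was at the start of the episode above 0.02 m or angle between any of jar, bottle, compact's own z axis and vertical above 0.4 rad).
It also fails if it takes over 64 s, if anything falls off the work surface, if the arm or the gripper's body presses on something with over 40 N, if the wrist force passes 120 N, or if a joint passes its speed limit or range.

### The arm

A 7-joint arm with a two-finger parallel gripper is mounted at the origin on the work surface. World frame = base frame: x ahead of the robot, y to its left, z up, the work surface at z = 0. Lengths are in m, angles in rad, forces in N, time in s.
With the tool pointing down it reaches from about 0.4 to 0.85 m from the base axis. Payload 4.5 kg.
Tool frame: the origin (TCP) lies on the centre line of the jaws, within the pads' length; the fingertips stand 8 mm ahead of it and the grasp point (between the pads) lies 11 mm behind it; z points along the fingers, x is the direction in which the jaws open and shut, and the axes are right-handed (so a half turn about z gives the same grasp; the last joint's range is limited). The gripper opens to 88 mm and grips with 3 to 60 N. Pads are 18 mm wide; open, the fingers measure 123 mm over their backs; the gripper's body (75 mm by 187 mm) begins 45 mm behind the grasp point.
Start: joints at [-1.074, 0.689, -0.195, 1.565, 0.157, 0.902, -0.215], TCP at [0.279, 0.559, 0.212] pointing down, gripper open.
Joint ranges: [-3.01, 3.01], [-0.46, 2.08], [-1.47, 1.51], [0.13, 2.56], [-1, 4.14], [0.04, 2.09], [-2.66, 2.66]. Speed limits (rad/s): [2.57, 2.57, 3.14, 3.14, 3.14, 3.14, 3.14].

### API

Orientations are given as a unit quaternion [x, y, z, w].
In Python, from plant import r gives the robot as it stands.
- The arm moves only by the shell command python3 -m pendant 'ROWS' [FORCE]. ROWS is JSON, a list of rows, each a list of 3 entries, a list of its own where there are three numbers: the turn, a rotation vector about the tool's x, y, z in rad, then the shift along the tool's x, y, z in m, then the opening, from 0 (shut) to 1 (fully open). In form: [[[wx, wy, wz], [tx, ty, tz], claw], ...]. A call has 1 to 10 rows; each row is the pose to reach, as a shift and turn from the pose commanded when the call began, along the tool's axes at that moment; what a row does not reach only later rows make up. A row lasts 1/10 s, in which the tool goes at most 50 mm and 8.59 degrees, less where a joint would pass 70% of its speed; a pose out of reach is approached as far as the arm can. A call with a gripper value outside its range is refused whole. The fingers move at their own pace and stop on an object; FORCE is the grip in N (left out, the last holds). Time passes only in rows, so rows that repeat a pose let the fingers close. It gives the time, the measured TCP pose, the force and the opening at its end, in the units of the state.
- r.get_state(): the state, without advancing time (a new reading comes with each control period).
- r.snapshot(name): name is "side" or "top"; returns a dict with "image" (400x640x3 uint8, red, green, blue), "mtx" (3x3 intrinsics, pixels), "dist" ([k1, k2, p1, p2, k3] as OpenCV has them; the pictures are not rectified), "R" (3x3) and "t" (3): a world point X has camera coordinates R X + t. Camera axes: x right, y down, z forward; pixel columns grow to the right and rows downward; lengths in m; the calibration is good to about 2 mm. A picture is of the moment at which its call begins. There is no depth.
- r.finish_job(): hands the job in, once; it reports no verdict.
The state is a dict: "clock": time; "q": joint angles; "qd": joint speeds; "joint_torque": joint torques, N m; "tool_pos": TCP position; "eef_rot": TCP orientation; "contact_force": force on the tool from outside, world axes, zero at the start; "moment": the same for the moment, N m; "opening": opening from 0.0 (shut) to 1.0 (fully open).
Only numpy, scipy, OpenCV 4.12 (cv2) and the standard library are available. Lean on these libraries where they do the work, as an engineer would, in place of code of your own. Each camera call takes 0.05 s, during which the arm holds its last target. There are 200 camera calls.

## Working session

There is one attempt and no reset: what is moved stays moved. The work goes in short steps, Python scripts to look and compute and a shell command to move; the robot and the scene stay as the last step left them, time stands still between calls to the robot, and variables do not carry over. Pictures are saved under pics/ and viewed, about 8 in all and at most 12, crops included, and the job is handed in when it is done.

```bash
ls; mkdir -p pics; python3 - <<'E'
from plant import r
import cv2,numpy as np
s=r.get_state(); print({k:np.round(v,3).tolist() for k,v in s.items()})
for n in("top","side"):
    d=r.snapshot(n); cv2.imwrite(f"pics/{n}0.png",d["image"][:,:,::-1]); print(n,d["mtx"],d["dist"],d["R"],d["t"])
E
```

```text
pics
{'clock': 0.0, 'q': [-1.074, 0.69, -0.195, 1.566, 0.157, 0.903, -0.215], 'qd': [-0.001, -0.0, 0.001, 0.0, 0.0, -0.001, 0.0], 'joint_torque': [-0.001, -52.756, -1.267, -15.343, -0.053, 0.007, 0.0], 'tool_pos': [0.279, 0.559, 0.211], 'eef_rot': [0.85, 0.526, -0.001, 0.001], 'contact_force': [-0.279, 0.398, 0.007], 'moment': [-0.023, 0.019, 0.03], 'opening': 1.002}
top [[378.27549547   0.         323.89329254]
 [  0.         378.27549547 192.29481177]
 [  0.           0.           1.        ]] [-0.06038195  0.          0.          0.          0.        ] [[-0.00346002 -0.99904306  0.04360032]
 [-0.98873163 -0.00310746 -0.14966663]
 [ 0.14965889 -0.04362687 -0.98777473]] [-0.02359596  0.56399354  0.69563139]
side [[402.94177378   0.         318.79469785]
 [  0.         402.94177378 201.44144024]
 [  0.           0.           1.        ]] [-0.03799683  0.          0.          0.          0.        ] [[-0.94950253 -0.3136953  -0.00634014]
 [-0.21076837  0.65266855 -0.72773653]
 [ 0.23242555 -0.68965138 -0.68582749]] [0.50387097 0.16837225 0.74936382]
```

View pics/top0.png

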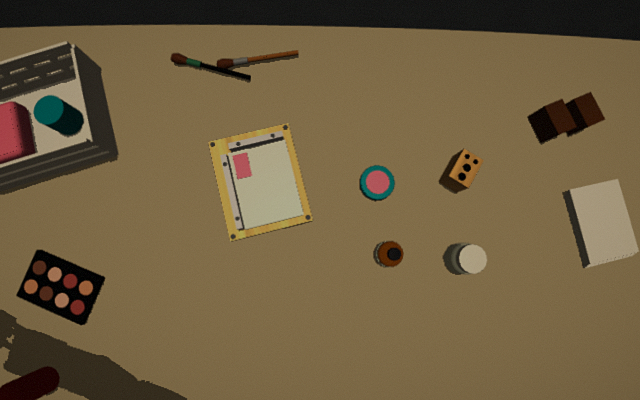

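View pics/side0.png

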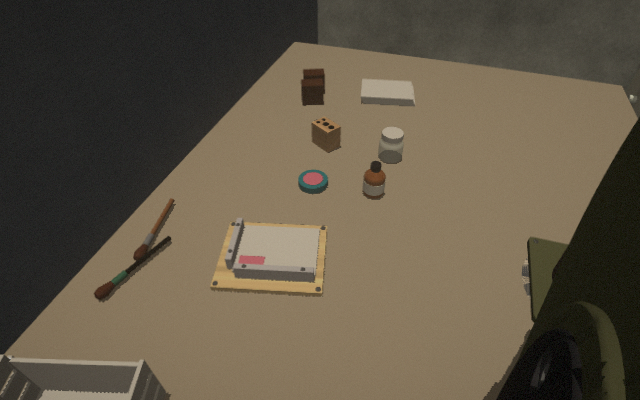

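The top view shows the jig at about (260,182), with the pink mark at (242,165), the long fence on the left and the end fence at the top. The block is at (464,168), the compact at (377,183), the bottle at (389,254) and the jar at (470,258). The side view agrees. Next I'll zoom in on the block and the jig.

```bash
cat > h.py <<'E'
import cv2,numpy as np
def ray(d,uv,z):
    uv=np.array(uv,float).reshape(-1,1,2)
    n=cv2.undistortPoints(uv,d["mtx"],np.array(d["dist"])).reshape(-1,2)
    R=np.array(d["R"]);c=-R.T@np.array(d["t"])
    v=np.c_[n,np.ones(len(n))]@R
    return c+v*((z-c[2])/v[:,2])[:,None]
def proj(d,X):
    return cv2.projectPoints(np.array(X,float).reshape(-1,1,3),cv2.Rodrigues(np.array(d["R"]))[0],np.array(d["t"]),d["mtx"],np.array(d["dist"]))[0].reshape(-1,2)
E
python3 - <<'E'
from plant import r
import cv2,numpy as np,pickle
d=r.snapshot("top"); s=r.snapshot("side"); pickle.dump((d,s),open("s0.pkl","wb"))
a=d["image"][:,:,::-1]; b=s["image"][:,:,::-1]
def c(im,x,y,w,h,W,H): return cv2.convertScaleAbs(cv2.resize(im[y:y+h,x:x+w],(W,H),interpolation=cv2.INTER_NEAREST),alpha=1.4)
cv2.imwrite("pics/z.png",np.vstack([np.hstack([c(a,200,115,120,130,360,390),c(a,434,140,60,56,416,390)]),np.hstack([c(b,210,210,130,90,300,208),c(b,300,105,60,52,240,208),np.zeros((208,236,3),np.uint8)])]))
hsv=cv2.cvtColor(d["image"],cv2.COLOR_RGB2HSV)
print(hsv[168,455:480:2].tolist(),hsv[150:192:3,462].tolist(),"table",hsv[168,430].tolist())
print("jig",hsv[182,205:320:5].tolist(), hsv[165,242].tolist())
E
```

```text
[[17, 170, 178], [16, 173, 165], [16, 177, 150], [17, 178, 143], [17, 177, 65], [126, 182, 7], [60, 255, 1], [98, 255, 4], [17, 179, 157], [16, 174, 157], [16, 178, 155], [16, 177, 147], [17, 149, 132]] [[17, 174, 60], [17, 176, 170], [16, 175, 172], [16, 175, 163], [16, 175, 153], [17, 176, 139], [16, 174, 151], [16, 171, 158], [108, 213, 6], [75, 43, 12], [14, 173, 56], [17, 179, 131], [20, 179, 37], [18, 153, 50]] table [19, 114, 127]
jig [[19, 114, 130], [18, 109, 131], [19, 110, 130], [22, 154, 174], [22, 140, 175], [18, 45, 169], [23, 55, 176], [25, 52, 173], [26, 52, 172], [24, 56, 173], [25, 53, 173], [26, 52, 171], [25, 56, 172], [27, 50, 173], [25, 49, 171], [26, 51, 170], [27, 54, 170], [26, 50, 173], [23, 64, 148], [21, 154, 174], [19, 112, 130], [19, 108, 128], [19, 116, 128]] [178, 135, 177]
```

View pics/z.png

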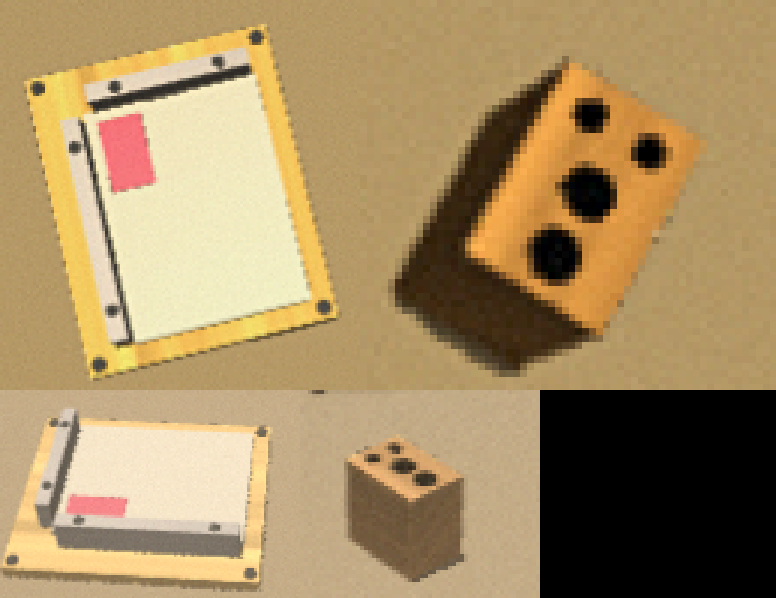

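The zoom clearly shows the block's top face and its four holes, with the dark sides below and to the left. It also shows the pink mark in the inner corner and both fence tops. Now I'll measure.

```bash
cat > m.py <<'E'
from h import *; import pickle
d,s=pickle.load(open("s0.pkl","rb"))
def big(m,box):
    x0,y0,x1,y1=box; k=np.zeros(m.shape,np.uint8); k[y0:y1,x0:x1]=m[y0:y1,x0:x1]
    return max(cv2.findContours(k,cv2.RETR_EXTERNAL,cv2.CHAIN_APPROX_NONE)[0],key=cv2.contourArea)
def rect(cam,c,z):
    p=ray(cam,c.reshape(-1,2),z)[:,:2]
    (cx,cy),(w,h),a=cv2.minAreaRect((p*1000).astype(np.float32))
    if w<h: w,h,a=h,w,a+90
    return np.round([cx,cy,w,h,(a+90)%180-90],1)
boxes={"top":dict(jig=(200,115,320,245),blk=(436,142,490,195)),"side":dict(jig=(210,215,335,300),blk=(305,110,350,155))}
for n,cam in(("top",d),("side",s)):
    H=cv2.cvtColor(cam["image"],cv2.COLOR_RGB2HSV).astype(int); h,S,V=H[...,0],H[...,1],H[...,2]
    print(n,"block",rect(cam,big(((S>(150 if n=='top' else 120))&(V>(105 if n=='top' else 130))).astype(np.uint8),boxes[n]["blk"]),.064))
    print(n,"pink",rect(cam,big(((h>160)&(S>70)&(V>90)).astype(np.uint8),boxes[n]["jig"]),.018))
    if n=="top":
        print("base",rect(cam,big(((V>145)).astype(np.uint8),boxes[n]["jig"]),.012))
        print("panel",rect(cam,big(((S<85)&(V>145)&(h>20)&(h<35)).astype(np.uint8),boxes[n]["jig"]),.018))
        for nm,px,z in(("compact",(377,183),.018),("bottle cap",(394,254),.085),("jar lid",(473,258),.075)): print(nm,ray(cam,px,z).round(3))
        # fence top-face corners read off zoom (px = 200+x/3, 115+y/3)
        z=np.array([[62,121],[77,119],[130,344],[113,346],[84,87],[247,48],[251,66],[90,102]])/3+[200,115]
        print("fence tops",(ray(cam,z,.042)*1000).round(1)[:,:2].tolist())
    else:
        print("side bystanders",ray(cam,(313,180),.018).round(3),ray(cam,(376,166),.085).round(3),ray(cam,(392,132),.075).round(3))
E
python3 m.py
```

```text
top block [ 610.7 -302.5   65.4   45.8  -31.9]
top pink [622.9 141.7  47.2  27.4  15.5]
base [593.5 106.  210.  170.2  14.5]
panel [585.7  94.1 159.  118.7  14.3]
compact [[ 0.587 -0.133  0.018]]
bottle cap [[ 0.445 -0.149  0.085]]
jar lid [[ 0.436 -0.301  0.075]]
fence tops [[637.2, 179.6], [638.6, 169.9], [491.3, 130.9], [490.0, 141.7], [660.3, 166.1], [687.8, 59.0], [675.4, 56.2], [650.1, 161.8]]
side block [ 610.3 -299.4   62.4   43.4  -30.8]
side pink [624.8 136.6  46.7  14.9  18.1]
side bystanders [[ 0.587 -0.127  0.018]] [[ 0.443 -0.14   0.085]] [[ 0.436 -0.3    0.075]]
```

Block centre is about (0.6105, -0.301) with its long axis at -32°; the sizes come out right (65×46). The jig's x axis is at +14.5° and its base measures 210×170. The pink centre is (0.623, 0.142), which puts the corner near (0.649, 0.172), and the fence tops agree to 2–3 mm. I'll grip across the 46 mm width with the fingertips above fence height, moving above the block first.

```bash
cat > go.py <<'E'
# usage: go.py x y z jaw_yaw_deg -> shift & turn in tool axes from the measured pose
import sys,numpy as np
from plant import r
from scipy.spatial.transform import Rotation as Ro
s=r.get_state(); R=Ro.from_quat(s["eef_rot"]); M=R.as_matrix()
x,y,z,a=map(float,sys.argv[1:5])
yaw=np.degrees(np.arctan2(M[1,0],M[0,0])); da=(a-yaw+90)%180-90; c,sn=np.cos(np.radians(yaw+da)),np.sin(np.radians(yaw+da))
T=np.array([[c,sn,0],[sn,-c,0],[0,0,-1]])
print("turn",Ro.from_matrix(M.T@T).as_rotvec().round(4),"shift",(M.T@(np.array([x,y,z])-s["tool_pos"])).round(4))
print("t",round(s["clock"],2),"pos",np.round(s["tool_pos"],4),"yaw",yaw.round(2),"F",np.round(s["contact_force"],2),"q",np.round(s["q"],2),"op",round(float(s["opening"]),3))
E
python3 go.py .6105 -.301 .212 58; python3 -m pendant '[[[0,0,0.096],[-0.62,0.68,0],1],[[0,0,0.096],[-0.62,0.68,0],1],[[0,0,0.096],[-0.62,0.68,0],1],[[0,0,0.096],[-0.62,0.68,0],1],[[0,0,0.096],[-0.62,0.68,0],1],[[0,0,0.096],[-0.62,0.68,0],1],[[0,0,0.096],[-0.62,0.68,0],1],[[0,0,0.096],[-0.62,0.68,0],1],[[0,0,0.096],[-0.62,0.68,0],1],[[0,0,0.096],[-0.62,0.68,0],1]]' 30; python3 go.py .6105 -.301 .16 58
```

```text
turn [0.0001 0.001  0.0957] shift [-6.214e-01  6.806e-01  4.000e-04]
t 0.2 pos [0.2789 0.5589 0.2118] yaw 63.48 F [-0.98 -0.7  -0.41] q [-1.07  0.69 -0.19  1.57  0.16  0.9  -0.22] op 0.999
clock: 1.2
tool_pos: [0.4597, 0.091, 0.2123]
eef_rot: [0.875, 0.485, 0.0, -0.0]
contact_force: [0.6, -0.0, 0.2]
opening: 1.002
turn [ 0.0001 -0.0003 -0.0001] shift [-0.2525  0.3356  0.0523]
t 1.2 pos [0.4597 0.091  0.2123] yaw 58.0 F [ 0.58 -0.02  0.24] q [-0.14  0.49 -0.23  2.02  0.18  0.65  0.52] op 1.002
```

```bash
python3 -m pendant '[[[0,0,0],[-0.253,0.336,0.03],1],[[0,0,0],[-0.253,0.336,0.03],1],[[0,0,0],[-0.253,0.336,0.03],1],[[0,0,0],[-0.253,0.336,0.03],1],[[0,0,0],[-0.253,0.336,0.03],1],[[0,0,0],[-0.253,0.336,0.03],1],[[0,0,0],[-0.253,0.336,0.03],1],[[0,0,0],[-0.253,0.336,0.03],1],[[0,0,0],[-0.253,0.336,0.03],1],[[0,0,0],[-0.253,0.336,0.03],1]]'; python3 go.py .6105 -.301 .038 58
python3 - <<'E'
from plant import r
import cv2,numpy as np
a=r.snapshot("top")["image"][:,:,::-1]; b=r.snapshot("side")["image"][:,:,::-1]
cv2.imwrite("pics/ap.png",np.hstack([cv2.resize(a[110:230,390:540],(400,320)),cv2.resize(b[40:200,250:450],(400,320))]))
E
```

```text
clock: 2.2
tool_pos: [0.6093, -0.3049, 0.1809]
eef_rot: [0.876, 0.482, -0.001, 0.001]
contact_force: [-0.3, 1.0, -0.5]
opening: 1.002
turn [ 0.0007  0.0024 -0.0066] shift [ 0.0043 -0.0012  0.1429]
t 2.2 pos [ 0.6093 -0.3049  0.1809] yaw 57.62 F [-0.34  1.03 -0.53] q [ 0.52  0.81 -0.26  1.41  0.23  0.96  1.22] op 1.002
```

View pics/ap.png

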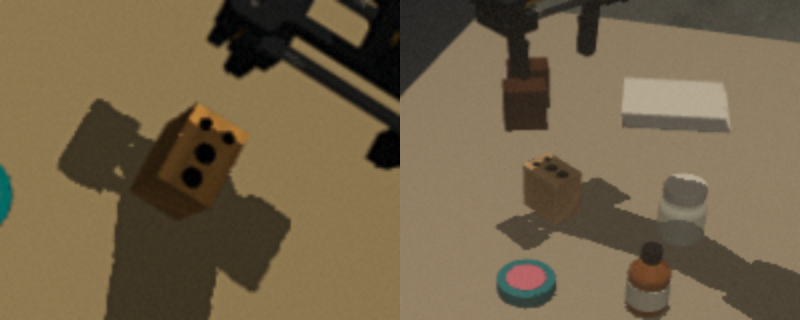

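The block stands between the raised fingers and the bystanders are clear (the compact is at the left edge, the jar and bottle to the lower right). First I'll let it settle and check, then descend.

```bash
python3 -m pendant '[[[0,0,0],[0,0,0],1],[[0,0,0],[0,0,0.02],1],[[0,0,0],[0,0,0.04],1],[[0,0,0],[0,0,0.06],1],[[0,0,0],[0,0,0.07],1],[[0,0,0],[0,0,0.08],1],[[0,0,0],[0,0,0.08],1],[[0,0,0],[0,0,0.08],1]]'; python3 go.py .6105 -.301 .036 58
```

```text
clock: 3.1
tool_pos: [0.6105, -0.2996, 0.1028]
eef_rot: [0.875, 0.485, 0.0, 0.0]
contact_force: [0.1, 0.4, -0.2]
opening: 1.0
turn [ 0.0008 -0.0003  0.0001] shift [-0.0012  0.0007  0.0668]
t 3.1 pos [ 0.6105 -0.2996  0.1028] yaw 58.0 F [ 0.14  0.4  -0.18] q [ 0.51  0.9  -0.24  1.47  0.26  0.8   1.19] op 1.0
```

```bash
python3 -m pendant '[[[0,0,0],[-0.001,0.001,0.015],1],[[0,0,0],[-0.001,0.001,0.03],1],[[0,0,0],[-0.001,0.001,0.045],1],[[0,0,0],[-0.001,0.001,0.057],1],[[0,0,0],[-0.001,0.001,0.066],1],[[0,0,0],[-0.001,0.001,0.067],1],[[0,0,0],[-0.001,0.001,0.067],1],[[0,0,0],[-0.001,0.001,0.067],1]]'; python3 go.py .6105 -.301 .036 58
python3 -m pendant '[[[0,0,0],[0,0,0],0.6],[[0,0,0],[0,0,0],0.45],[[0,0,0],[0,0,0],0.4],[[0,0,0],[0,0,0],0.4],[[0,0,0],[0,0,0],0.4],[[0,0,0],[0,0,0],0.4],[[0,0,0],[0,0,0],0.4],[[0,0,0],[0,0,0],0.4],[[0,0,0],[0,0,0],0.4],[[0,0,0],[0,0,0],0.4]]' 35; python3 go.py .6105 -.301 .036 58
```

```text
clock: 3.9
tool_pos: [0.6109, -0.3013, 0.0358]
eef_rot: [0.875, 0.485, 0.0, 0.0]
contact_force: [0.4, 0.3, 0.3]
opening: 1.0
turn [ 0.0012 -0.0003 -0.0003] shift [ 0.     -0.0005 -0.0002]
t 3.9 pos [ 0.6109 -0.3013  0.0358] yaw 57.98 F [0.35 0.32 0.34] q [ 0.5   0.98 -0.22  1.5   0.29  0.69  1.17] op 1.0
clock: 4.9
tool_pos: [0.6104, -0.3011, 0.0352]
eef_rot: [0.875, 0.485, 0.0, -0.0]
contact_force: [-0.2, 0.0, 0.2]
opening: 0.507
turn [ 0.     -0.0001 -0.0002] shift [ 0.0001  0.0001 -0.0008]
t 4.9 pos [ 0.6104 -0.3011  0.0352] yaw 57.99 F [-0.22  0.04  0.22] q [ 0.5   0.99 -0.22  1.5   0.29  0.69  1.17] op 0.507
```

The opening of 0.507 is about 45 mm, so the jaws are holding the block's width. Now lift.

```bash
python3 -m pendant '[[[0,0,0],[0,0,0],0],[[0,0,0],[0,0,0],0],[[0,0,0],[0,0,-0.01],0],[[0,0,0],[0,0,-0.03],0],[[0,0,0],[0,0,-0.06],0],[[0,0,0],[0,0,-0.09],0],[[0,0,0],[0,0,-0.12],0],[[0,0,0],[0,0,-0.14],0],[[0,0,0],[0,0,-0.14],0],[[0,0,0],[0,0,-0.14],0]]' 35; python3 go.py .612 .116 .15 104.5
```

```text
clock: 5.9
tool_pos: [0.6098, -0.3011, 0.175]
eef_rot: [0.875, 0.485, -0.0, -0.0]
contact_force: [-0.5, -0.3, -3.1]
opening: 0.507
turn [-5.000e-04  1.000e-04 -8.119e-01] shift [ 0.3548 -0.2193  0.025 ]
t 5.9 pos [ 0.6098 -0.3011  0.175 ] yaw 57.98 F [-0.52 -0.35 -3.1 ] q [ 0.52  0.81 -0.26  1.42  0.23  0.95  1.21] op 0.507
```

```bash
python3 -m pendant '[[[0,0,-0.04],[0.01,-0.006,0],0],[[0,0,-0.11],[0.04,-0.025,0],0],[[0,0,-0.2],[0.08,-0.05,0],0],[[0,0,-0.3],[0.12,-0.075,0],0],[[0,0,-0.4],[0.16,-0.1,0],0],[[0,0,-0.5],[0.2,-0.125,0],0],[[0,0,-0.6],[0.24,-0.15,0],0],[[0,0,-0.7],[0.28,-0.175,0],0],[[0,0,-0.77],[0.32,-0.2,0],0],[[0,0,-0.812],[0.345,-0.214,0],0]]'; python3 -m pendant '[[[0,0,0],[0,0,0],0],[[0,0,0],[0,0,0],0],[[0,0,0],[0,0,0],0]]';  python3 go.py .612 .123 .10 104.5
```

```text
clock: 6.9
tool_pos: [0.6094, 0.1113, 0.174]
eef_rot: [0.608, 0.794, 0.0, -0.002]
contact_force: [1.5, 1.5, -1.0]
opening: 0.508
clock: 7.2
tool_pos: [0.6111, 0.103, 0.1742]
eef_rot: [0.613, 0.79, -0.001, -0.0]
contact_force: [0.5, -0.6, -1.1]
opening: 0.504
turn [-0.0024  0.0014 -0.0011] shift [0.0193 0.006  0.0741]
t 7.2 pos [0.6111 0.103  0.1742] yaw 104.44 F [ 0.47 -0.64 -1.14] q [-0.    0.75 -0.44  1.61  0.39  0.87  1.23] op 0.504
```

Handy: tool +x now points at the long fence and tool +y at the end fence. I'll lower the block to just above the fences, still offset from the corner, and look.

```bash
python3 -m pendant '[[[0,0,0],[0.003,0.001,0.01],0],[[0,0,0],[0.01,0.003,0.03],0],[[0,0,0],[0.017,0.005,0.055],0],[[0,0,0],[0.019,0.006,0.07],0],[[0,0,0],[0.019,0.006,0.08],0],[[0,0,0],[0.019,0.006,0.08],0],[[0,0,0],[0.019,0.006,0.08],0],[[0,0,0],[0.019,0.006,0.08],0]]';  python3 go.py .623 .1417 .053 104.5
python3 - <<'E'
from plant import r
import cv2,numpy as np,pickle
d=r.snapshot("top");s=r.snapshot("side");pickle.dump((d,s),open("s1.pkl","wb"))
a=d["image"][:,:,::-1]; b=s["image"][:,:,::-1]
f=lambda i:cv2.convertScaleAbs(cv2.resize(i,(400,400),interpolation=cv2.INTER_NEAREST),alpha=1.4)
cv2.imwrite("pics/pl.png",np.hstack([f(a[110:250,190:330]),f(b[170:310,200:340])]))
E
```

```text
clock: 8.0
tool_pos: [0.6137, 0.1246, 0.0962]
eef_rot: [0.612, 0.791, 0.001, 0.001]
contact_force: [0.8, 0.9, -1.8]
opening: 0.506
turn [ 0.0019  0.     -0.0006] shift [0.0143 0.0132 0.0432]
t 8.0 pos [0.6137 0.1246 0.0962] yaw 104.47 F [ 0.76  0.89 -1.81] q [-0.06  0.86 -0.39  1.65  0.45  0.72  1.15] op 0.506
```

View pics/pl.png

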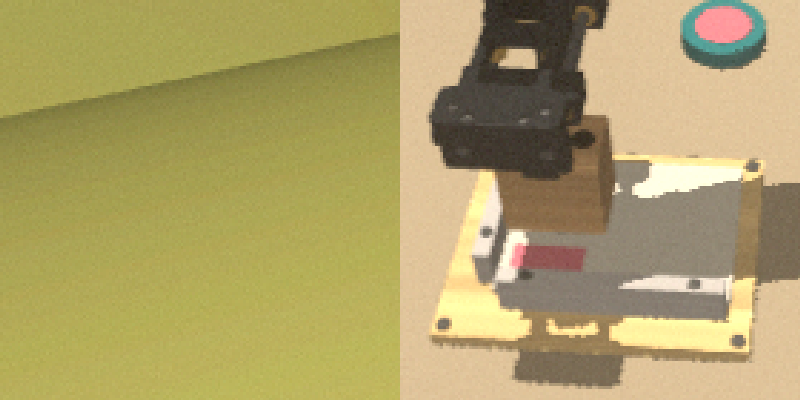

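The arm hides the jig in the top view. The side view shows the block upright above the panel, with its near lower edge running from (236,250) to (272,251) px. I'll check that edge against the expected held pose.

```bash
python3 - <<'E'
from h import *; import pickle
d,s=pickle.load(open("s1.pkl","rb"))
a=np.radians(14.5);u=np.array([np.cos(a),np.sin(a)]);v=np.array([-u[1],u[0]])
P=ray(s,[[235.9,250],[272.6,251.3]],.061)[:,:2];print(P)
c=np.array([.6137,.1246])
for p in P: print("u,v from TCP mm",((p-c)@u*1000).round(1),((p-c)@v*1000).round(1))
print("ang",np.degrees(np.arctan2(*(P[0]-P[1])[::-1])))
E
```

```text
[[0.64145282 0.15581469]
 [0.57508226 0.13741817]]
u,v from TCP mm 34.7 23.3
u,v from TCP mm -34.2 22.1
ang 15.492253968853557
```

The block is centred in the jaws and square to within about 1°. Descending to just above the panel.

```bash
python3 -m pendant '[[[0,0,0],[0,0,0.008],0],[[0,0,0],[0,0,0.016],0],[[0,0,0],[0,0,0.024],0],[[0,0,0],[0,0,0.03],0],[[0,0,0],[0,0,0.034],0],[[0,0,0],[0,0,0.036],0],[[0,0,0],[0,0,0.036],0],[[0,0,0],[0,0,0.036],0],[[0,0,0],[0,0,0.036],0],[[0,0,0],[0,0,0.036],0]]';  python3 go.py .623 .1417 .053 104.5
for i in 1 2 3; do python3 -c "
from plant import r;print(r.get_state()['contact_force'])"; done
```

```text
clock: 9.1
tool_pos: [0.613, 0.1248, 0.0595]
eef_rot: [0.612, 0.791, 0.0, 0.0]
contact_force: [-0.7, 1.1, -1.6]
opening: 0.504
turn [ 0.0006 -0.0001  0.0001] shift [0.0139 0.0139 0.0065]
t 9.1 pos [0.613  0.1248 0.0595] yaw 104.51 F [-0.72  1.12 -1.59] q [-0.08  0.91 -0.36  1.67  0.48  0.65  1.13] op 0.504
[-0.72446227  1.1164272  -1.58612213]
[-0.72446227  1.1164272  -1.58612213]
[-0.72446227  1.1164272  -1.58612213]
```

```bash
python3 -m pendant '[[[0,0,0],[0,0,0.001],0],[[0,0,0],[0,0,0.002],0],[[0,0,0],[0,0,0.003],0],[[0,0,0],[0,0,0.004],0],[[0,0,0],[0,0,0.005],0],[[0,0,0],[0,0,0.005],0],[[0,0,0],[0,0,0.005],0]]'; python3 -m pendant '[[[0,0,0],[0,0,0.0005],0],[[0,0,0],[0,0,0.001],0],[[0,0,0],[0,0,0.001],0],[[0,0,0],[0,0,0.001],0]]';python3 go.py .623 .1417 .053 104.5
```

```text
clock: 9.8
tool_pos: [0.6128, 0.1248, 0.0542]
eef_rot: [0.612, 0.791, -0.0, -0.0]
contact_force: [-0.6, 0.1, -1.2]
opening: 0.504
clock: 10.2
tool_pos: [0.6129, 0.1248, 0.0532]
eef_rot: [0.612, 0.791, 0.0, -0.0]
contact_force: [-0.5, 0.3, -1.3]
opening: 0.509
turn [ 0.0001 -0.0001  0.0001] shift [0.0138 0.0141 0.0002]
t 10.2 pos [0.6129 0.1248 0.0532] yaw 104.51 F [-0.49  0.28 -1.3 ] q [-0.08  0.92 -0.36  1.67  0.48  0.64  1.13] op 0.509
```

```bash
python3 -m pendant '[[[0,0,0],[0,0,0.0005],0],[[0,0,0],[0,0,0.001],0],[[0,0,0],[0,0,0.001],0],[[0,0,0],[0,0,0.001],0]]';python3 go.py .623 .1417 .053 104.5
```

```text
clock: 10.6
tool_pos: [0.6129, 0.1248, 0.0531]
eef_rot: [0.612, 0.791, 0.0, 0.0]
contact_force: [-2.3, -1.0, 6.0]
opening: 0.506
turn [0.0004 0.0002 0.0002] shift [0.0138 0.014  0.0001]
t 10.6 pos [0.6129 0.1248 0.0531] yaw 104.51 F [-2.27 -1.02  6.05] q [-0.08  0.92 -0.35  1.67  0.48  0.64  1.13] op 0.506
```

Touched down at TCP z = 0.0531, with about 8 N per mm of commanded overshoot. I'll ease off slightly, then slide most of the way.

```bash
python3 -m pendant '[[[0,0,0],[0.001,0.001,-0.0004],0],[[0,0,0],[0.003,0.003,-0.0004],0],[[0,0,0],[0.005,0.005,-0.0004],0],[[0,0,0],[0.007,0.007,-0.0004],0],[[0,0,0],[0.0085,0.0085,-0.0004],0],[[0,0,0],[0.0095,0.0095,-0.0004],0],[[0,0,0],[0.01,0.01,-0.0004],0],[[0,0,0],[0.01,0.01,-0.0004],0],[[0,0,0],[0.01,0.01,-0.0004],0]]'
cat > f.py <<'E'
from plant import r
import numpy as np
from scipy.spatial.transform import Rotation as Ro
s=r.get_state(); R=Ro.from_quat(s["eef_rot"]).as_matrix()
print("t",round(s["clock"],2),"F tool",(R.T@s["contact_force"]).round(2),"M",(R.T@s["moment"]).round(3),"tilt",np.round(R[:2,2],4),"yaw",np.degrees(np.arctan2(R[1,0],R[0,0])).round(2))
a=np.radians(14.5);u=np.array([np.cos(a),np.sin(a)]);v=np.array([-u[1],u[0]]);e=s["tool_pos"][:2]-np.array([.623,.1417])
print("from seat: tool x(v) mm",(e@v*1e3).round(2),"tool y(u) mm",(e@u*1e3).round(2),"z",np.round(s["tool_pos"][2],4))
E
python3 f.py
```

```text
clock: 11.5
tool_pos: [0.6206, 0.1368, 0.0531]
eef_rot: [0.612, 0.791, 0.0, 0.0]
contact_force: [-1.4, -0.5, 4.8]
opening: 0.509
t 11.5 F tool [-0.11 -1.5  -4.85] M [ 0.336 -0.239  0.028] tilt [ 0.001  -0.0003] yaw 104.5
from seat: tool x(v) mm -4.12 tool y(u) mm -3.54 z 0.0531
```

```bash
python3 -m pendant '[[[0,0,0],[0.0007,0,0],0],[[0,0,0],[0.0014,0,0],0],[[0,0,0],[0.002,0,0],0],[[0,0,0],[0.0025,0,0],0],[[0,0,0],[0.003,0,0],0],[[0,0,0],[0.003,0,0],0]]'; python3 f.py; python3 -m pendant '[[[0,0,0],[0.0004,0,0],0],[[0,0,0],[0.0008,0,0],0],[[0,0,0],[0.0008,0,0],0],[[0,0,0],[0.0008,0,0],0]]'; python3 f.py
```

```text
clock: 12.1
tool_pos: [0.6204, 0.1397, 0.0531]
eef_rot: [0.612, 0.791, 0.001, 0.001]
contact_force: [1.0, -2.6, 5.2]
opening: 0.507
t 12.1 F tool [-2.77  0.33 -5.16] M [ 0.016 -0.43  -0.024] tilt [ 0.002 -0.   ] yaw 104.49
from seat: tool x(v) mm -1.3 tool y(u) mm -3.06 z 0.0531
clock: 12.5
tool_pos: [0.6202, 0.1404, 0.0531]
eef_rot: [0.612, 0.791, 0.001, 0.001]
contact_force: [0.1, -1.8, 5.6]
opening: 0.508
t 12.5 F tool [-1.79 -0.35 -5.58] M [-0.009 -0.446 -0.021] tilt [ 0.002 -0.   ] yaw 104.49
from seat: tool x(v) mm -0.52 tool y(u) mm -3.07 z 0.0531
```

Only sliding friction so far (about 2 N). Continuing in small steps.

```bash
for k in 1 2; do :; done; python3 -m pendant '[[[0,0,0],[0.0004,0,0],0],[[0,0,0],[0.0008,0,0],0],[[0,0,0],[0.0008,0,0],0],[[0,0,0],[0.0008,0,0],0]]'; python3 f.py; python3 -m pendant '[[[0,0,0],[0.0004,0,0],0],[[0,0,0],[0.0006,0,0],0],[[0,0,0],[0.0006,0,0],0],[[0,0,0],[0.0006,0,0],0]]'; python3 f.py
```

```text
clock: 12.9
tool_pos: [0.6199, 0.1412, 0.0531]
eef_rot: [0.612, 0.791, 0.001, 0.001]
contact_force: [0.6, -1.8, 4.9]
opening: 0.512
t 12.9 F tool [-1.94  0.15 -4.87] M [-0.001 -0.486 -0.006] tilt [ 0.002 -0.   ] yaw 104.49
from seat: tool x(v) mm 0.3 tool y(u) mm -3.08 z 0.0531
clock: 13.3
tool_pos: [0.6198, 0.1415, 0.0531]
eef_rot: [0.612, 0.791, 0.0, 0.001]
contact_force: [0.7, -1.7, 5.8]
opening: 0.507
t 13.3 F tool [-1.85  0.25 -5.75] M [ 0.033 -0.519 -0.038] tilt [ 0.002  -0.0003] yaw 104.48
from seat: tool x(v) mm 0.64 tool y(u) mm -3.09 z 0.0531
```

```bash
python3 -m pendant '[[[0,0,0],[0.0004,0,0],0],[[0,0,0],[0.0006,0,0],0],[[0,0,0],[0.0006,0,0],0],[[0,0,0],[0.0006,0,0],0]]'; python3 f.py; python3 -m pendant '[[[0,0,0],[0.0004,0,0],0],[[0,0,0],[0.0006,0,0],0],[[0,0,0],[0.0006,0,0],0],[[0,0,0],[0.0006,0,0],0]]'; python3 f.py
```

```text
clock: 13.7
tool_pos: [0.6199, 0.1416, 0.0531]
eef_rot: [0.613, 0.79, 0.0, 0.001]
contact_force: [0.4, -2.8, 5.7]
opening: 0.511
t 13.7 F tool [-2.85 -0.3  -5.71] M [ 0.016 -0.667  0.029] tilt [ 0.0022 -0.0009] yaw 104.45
from seat: tool x(v) mm 0.72 tool y(u) mm -3.05 z 0.0531
clock: 14.1
tool_pos: [0.6198, 0.1417, 0.0531]
eef_rot: [0.613, 0.79, 0.0, 0.001]
contact_force: [1.4, -3.6, 6.3]
opening: 0.509
t 14.1 F tool [-3.86  0.43 -6.25] M [-0.044 -0.797  0.029] tilt [ 0.0022 -0.0016] yaw 104.43
from seat: tool x(v) mm 0.79 tool y(u) mm -3.09 z 0.0531
```

The block meets the long fence at +0.7 mm, and the lateral stiffness is soft (about 2 N per mm commanded). Now the end fence.

```bash
python3 -m pendant '[[[0,0,0],[0,0.0005,0],0],[[0,0,0],[0,0.001,0],0],[[0,0,0],[0,0.0015,0],0],[[0,0,0],[0,0.002,0],0],[[0,0,0],[0,0.0025,0],0],[[0,0,0],[0,0.0025,0],0],[[0,0,0],[0,0.0025,0],0]]'; python3 f.py; python3 -m pendant '[[[0,0,0],[0,0.0005,0],0],[[0,0,0],[0,0.001,0],0],[[0,0,0],[0,0.0015,0],0],[[0,0,0],[0,0.0015,0],0],[[0,0,0],[0,0.0015,0],0]]'; python3 f.py
```

```text
clock: 14.8
tool_pos: [0.6202, 0.1417, 0.0531]
eef_rot: [0.613, 0.79, -0.002, 0.0]
contact_force: [-3.4, -3.7, 9.1]
opening: 0.508
t 14.8 F tool [-2.79 -4.29 -9.09] M [ 0.926 -0.745  0.052] tilt [-0.0016 -0.0032] yaw 104.45
from seat: tool x(v) mm 0.75 tool y(u) mm -2.72 z 0.0531
clock: 15.3
tool_pos: [0.6216, 0.1421, 0.0531]
eef_rot: [0.613, 0.79, -0.002, 0.0]
contact_force: [-3.8, -4.7, 10.0]
opening: 0.502
t 15.3 F tool [-3.59 -4.83 -9.99] M [ 0.907 -0.759  0.04 ] tilt [-0.0016 -0.0032] yaw 104.45
from seat: tool x(v) mm 0.75 tool y(u) mm -1.23 z 0.0531
```

```bash
python3 -m pendant '[[[0,0,0],[0,0,-0.0004],0],[[0,0,0],[0,0.0005,-0.0004],0],[[0,0,0],[0,0.001,-0.0004],0],[[0,0,0],[0,0.001,-0.0004],0],[[0,0,0],[0,0.001,-0.0004],0]]'; python3 f.py; python3 -m pendant '[[[0,0,0],[0,0.0005,0],0],[[0,0,0],[0,0.001,0],0],[[0,0,0],[0,0.001,0],0],[[0,0,0],[0,0.001,0],0]]'; python3 f.py
```

```text
clock: 15.8
tool_pos: [0.6224, 0.1424, 0.0531]
eef_rot: [0.613, 0.79, -0.002, 0.0]
contact_force: [-2.7, -4.7, 8.0]
opening: 0.505
t 15.8 F tool [-3.93 -3.79 -8.02] M [ 0.879 -0.708  0.   ] tilt [-0.0021 -0.0033] yaw 104.45
from seat: tool x(v) mm 0.79 tool y(u) mm -0.41 z 0.0531
clock: 16.2
tool_pos: [0.6225, 0.1424, 0.0531]
eef_rot: [0.613, 0.79, -0.003, -0.0]
contact_force: [-4.9, -4.5, 9.6]
opening: 0.508
t 16.2 F tool [-3.14 -5.95 -9.58] M [ 1.187 -0.701  0.049] tilt [-0.0037 -0.0039] yaw 104.45
from seat: tool x(v) mm 0.78 tool y(u) mm -0.35 z 0.0531
```

The end fence is now met too: the block moved only 0.06 mm for 1 mm commanded. Building the push on both in steps.

```bash
python3 -m pendant '[[[0,0,0],[0.0005,0.0003,-0.0002],0],[[0,0,0],[0.001,0.0006,-0.0004],0],[[0,0,0],[0.0015,0.001,-0.0004],0],[[0,0,0],[0.002,0.001,-0.0004],0],[[0,0,0],[0.002,0.001,-0.0004],0],[[0,0,0],[0.002,0.001,-0.0004],0]]'; python3 f.py; python3 -m pendant '[[[0,0,0],[0.0005,0.0003,0],0],[[0,0,0],[0.001,0.0006,0],0],[[0,0,0],[0.0015,0.001,0],0],[[0,0,0],[0.002,0.001,0],0],[[0,0,0],[0.002,0.001,0],0],[[0,0,0],[0.002,0.001,0],0]]'; python3 f.py
```

```text
clock: 16.8
tool_pos: [0.6226, 0.1425, 0.0532]
eef_rot: [0.613, 0.79, -0.004, 0.0]
contact_force: [-4.6, -6.6, 10.2]
opening: 0.507
t 16.8 F tool [ -5.34  -6.16 -10.11] M [ 1.436 -1.203  0.034] tilt [-0.0049 -0.0068] yaw 104.39
from seat: tool x(v) mm 0.89 tool y(u) mm -0.19 z 0.0532
clock: 17.4
tool_pos: [0.6226, 0.1427, 0.0533]
eef_rot: [0.613, 0.79, -0.006, 0.001]
contact_force: [-6.8, -10.4, 13.2]
opening: 0.509
t 17.4 F tool [ -8.47  -9.29 -13.05] M [ 1.848 -1.77   0.035] tilt [-0.0062 -0.0098] yaw 104.33
from seat: tool x(v) mm 1.03 tool y(u) mm -0.12 z 0.0533
```

```bash
python3 -m pendant '[[[0,0,0],[0.0004,0.0003,-0.0003],0],[[0,0,0],[0.0008,0.0006,-0.0006],0],[[0,0,0],[0.0012,0.001,-0.0008],0],[[0,0,0],[0.0015,0.001,-0.0008],0],[[0,0,0],[0.0015,0.001,-0.0008],0],[[0,0,0],[0.0015,0.001,-0.0008],0]]'; python3 f.py; python3 -m pendant '[[[0,0,0],[0.0003,0.0003,0],0],[[0,0,0],[0.0006,0.0005,0],0],[[0,0,0],[0.0006,0.0005,0],0],[[0,0,0],[0.0006,0.0005,0],0]]'; python3 f.py
python3 - <<'E'
from plant import r
import cv2
b=r.snapshot("side")["image"][:,:,::-1]
cv2.imwrite("pics/se.png",cv2.convertScaleAbs(cv2.resize(b[190:310,200:340],(700,600),interpolation=cv2.INTER_NEAREST),alpha=1.5))
E
```

```text
clock: 18.0
tool_pos: [0.6228, 0.1428, 0.0535]
eef_rot: [0.614, 0.79, -0.007, 0.001]
contact_force: [-5.9, -11.4, 9.7]
opening: 0.507
t 18.0 F tool [-9.65 -8.59 -9.57] M [ 1.897 -2.122  0.129] tilt [-0.0075 -0.012 ] yaw 104.29
from seat: tool x(v) mm 1.16 tool y(u) mm 0.07 z 0.0535
clock: 18.4
tool_pos: [0.6228, 0.1428, 0.0535]
eef_rot: [0.614, 0.789, -0.008, 0.001]
contact_force: [-7.3, -12.3, 10.9]
opening: 0.506
t 18.4 F tool [-10.23 -10.19 -10.66] M [ 2.111 -2.266  0.174] tilt [-0.0083 -0.0132] yaw 104.27
from seat: tool x(v) mm 1.16 tool y(u) mm 0.07 z 0.0535
```

View pics/se.png

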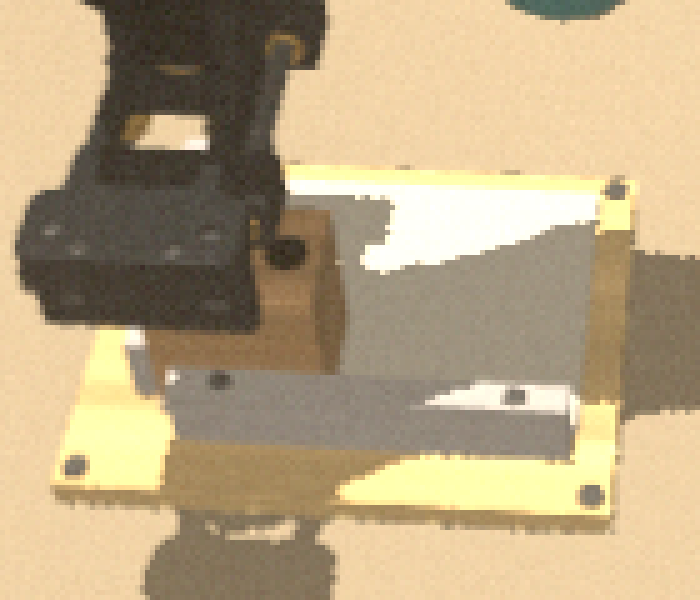

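The block sits behind the long fence with no visible gap (fence line at crop y≈372), and its left end is at the end fence near (150,355). The bystanders look untouched. I'll add a little push to allow for panel friction, then hold.

```bash
python3 -m pendant '[[[0,0,0],[0.0003,0.0003,-0.0002],0],[[0,0,0],[0.0006,0.0006,-0.0003],0],[[0,0,0],[0.0008,0.0008,-0.0003],0],[[0,0,0],[0.0008,0.0008,-0.0003],0],[[0,0,0],[0.0008,0.0008,-0.0003],0],[[0,0,0],[0.0008,0.0008,-0.0003],0]]'; python3 f.py
for i in 1; do python3 -m pendant '[[[0,0,0],[0,0,0],0],[[0,0,0],[0,0,0],0],[[0,0,0],[0,0,0],0],[[0,0,0],[0,0,0],0],[[0,0,0],[0,0,0],0],[[0,0,0],[0,0,0],0],[[0,0,0],[0,0,0],0],[[0,0,0],[0,0,0],0],[[0,0,0],[0,0,0],0],[[0,0,0],[0,0,0],0]]'; done; python3 f.py
```

```text
clock: 19.05
tool_pos: [0.6228, 0.1429, 0.0536]
eef_rot: [0.614, 0.789, -0.009, 0.001]
contact_force: [-7.8, -13.4, 11.3]
opening: 0.508
t 19.05 F tool [-11.2  -10.96 -11.02] M [ 2.289 -2.471  0.17 ] tilt [-0.0095 -0.0145] yaw 104.25
from seat: tool x(v) mm 1.22 tool y(u) mm 0.14 z 0.0536
clock: 20.05
tool_pos: [0.6228, 0.1429, 0.0536]
eef_rot: [0.614, 0.789, -0.009, 0.001]
contact_force: [-6.4, -13.1, 12.1]
opening: 0.506
t 20.05 F tool [-11.24  -9.61 -11.85] M [ 2.341 -2.461  0.131] tilt [-0.0095 -0.0146] yaw 104.25
from seat: tool x(v) mm 1.22 tool y(u) mm 0.14 z 0.0536
```

Sliding friction at this down-force was up to about 4.8 N, so I'll raise the push slightly, more on the end fence, to get about 10 N net. Then I'll hold for over three seconds.

```bash
python3 -m pendant '[[[0,0,0],[0.0002,0.0004,-0.0002],0],[[0,0,0],[0.0004,0.0008,-0.0004],0],[[0,0,0],[0.0006,0.0012,-0.0006],0],[[0,0,0],[0.0006,0.0015,-0.0006],0],[[0,0,0],[0.0006,0.0015,-0.0006],0],[[0,0,0],[0.0006,0.0015,-0.0006],0]]'; python3 f.py
python3 -m pendant '[[[0,0,0],[0,0,0],0],[[0,0,0],[0,0,0],0],[[0,0,0],[0,0,0],0],[[0,0,0],[0,0,0],0],[[0,0,0],[0,0,0],0],[[0,0,0],[0,0,0],0],[[0,0,0],[0,0,0],0],[[0,0,0],[0,0,0],0],[[0,0,0],[0,0,0],0],[[0,0,0],[0,0,0],0]]'; python3 f.py
python3 -m pendant '[[[0,0,0],[0,0,0],0],[[0,0,0],[0,0,0],0],[[0,0,0],[0,0,0],0],[[0,0,0],[0,0,0],0],[[0,0,0],[0,0,0],0],[[0,0,0],[0,0,0],0],[[0,0,0],[0,0,0],0],[[0,0,0],[0,0,0],0],[[0,0,0],[0,0,0],0],[[0,0,0],[0,0,0],0]]'; python3 f.py
python3 -m pendant '[[[0,0,0],[0,0,0],0],[[0,0,0],[0,0,0],0],[[0,0,0],[0,0,0],0],[[0,0,0],[0,0,0],0],[[0,0,0],[0,0,0],0],[[0,0,0],[0,0,0],0],[[0,0,0],[0,0,0],0],[[0,0,0],[0,0,0],0],[[0,0,0],[0,0,0],0],[[0,0,0],[0,0,0],0]]'; python3 f.py
python3 - <<'E'
from plant import r
import cv2,pickle
from h import *
s=r.snapshot("side");cv2.imwrite("pics/fin.png",cv2.convertScaleAbs(cv2.resize(s["image"][100:310,200:430,::-1],(657,600),interpolation=cv2.INTER_NEAREST),alpha=1.5))
# expected outline of the seated block's visible top corner and near edge
a=np.radians(14.5);u=np.array([np.cos(a),np.sin(a)]);v=np.array([-u[1],u[0]]);c=np.array([.6228,.1429])
X=[[*(c-33*e*u/1000+23*f*v/1000),z] for e,f,z in((1,1,.082),(1,-1,.082),(1,1,.042))for u in[u*1] for e in [e]]
print("expected px",proj(s,X).round(1).tolist(),"crop",((proj(s,X)-[200,100])*600/210).round(0).tolist())
E
```

```text
clock: 20.65
tool_pos: [0.6229, 0.143, 0.0537]
eef_rot: [0.614, 0.789, -0.01, 0.0]
contact_force: [-9.3, -14.2, 11.8]
opening: 0.502
t 20.65 F tool [-11.6  -12.64 -11.47] M [ 2.711 -2.592  0.16 ] tilt [-0.012  -0.0162] yaw 104.25
from seat: tool x(v) mm 1.31 tool y(u) mm 0.26 z 0.0537
clock: 21.65
tool_pos: [0.6229, 0.143, 0.0537]
eef_rot: [0.614, 0.789, -0.01, 0.0]
contact_force: [-9.5, -14.1, 10.7]
opening: 0.505
t 21.65 F tool [-11.47 -12.83 -10.39] M [ 2.703 -2.607  0.171] tilt [-0.0121 -0.0162] yaw 104.25
from seat: tool x(v) mm 1.32 tool y(u) mm 0.24 z 0.0537
clock: 22.65
tool_pos: [0.6229, 0.143, 0.0537]
eef_rot: [0.614, 0.789, -0.01, 0.0]
contact_force: [-9.1, -14.5, 10.7]
opening: 0.506
t 22.65 F tool [-11.93 -12.56 -10.4 ] M [ 2.724 -2.551  0.114] tilt [-0.012  -0.0162] yaw 104.24
from seat: tool x(v) mm 1.29 tool y(u) mm 0.24 z 0.0537
clock: 23.65
tool_pos: [0.6229, 0.143, 0.0537]
eef_rot: [0.614, 0.789, -0.01, 0.0]
contact_force: [-9.8, -13.6, 10.1]
opening: 0.507
t 23.65 F tool [-10.91 -13.02  -9.72] M [ 2.78  -2.632  0.185] tilt [-0.012  -0.0161] yaw 104.25
from seat: tool x(v) mm 1.31 tool y(u) mm 0.26 z 0.0537Traceback (most recent call last):
  File "<stdin>", line 7, in <module>
UnboundLocalError: cannot access local variable 'u' where it is not associated with a value
```

View pics/fin.png

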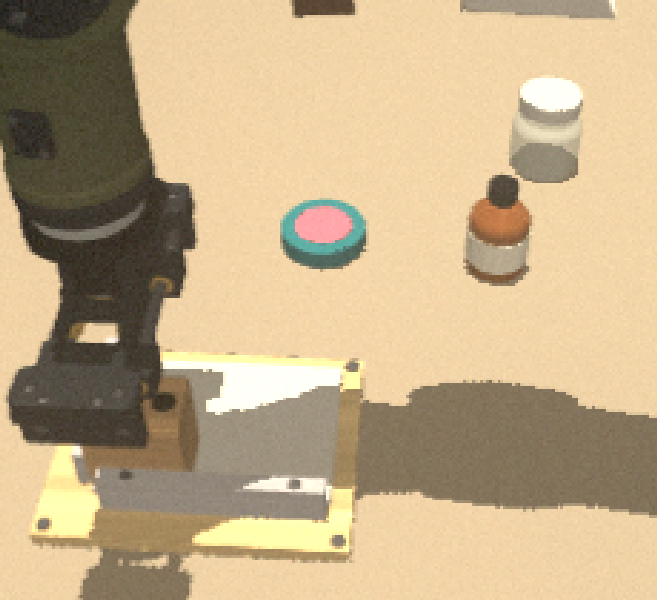

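The forces have held steady for three seconds at about 11 N and 13 N. The picture shows the block in the corner against both fences at about (140,450), with the compact (323,230), bottle (498,240) and jar (547,130) in place. Handing in.

```bash
python3 -c "
from plant import r
print(r.finish_job())"; python3 f.py
```

```text
the job is handed in; nothing more can be done
None
the job is handed in; nothing more can be done
```

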